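# Switch on the model-lighting supply under its guard

## Task

Switch on the lighting supply of the architect's model: with the fingers, lift the hinged guard on top of the supply unit (it opens from the side away from you) well up, and while a finger keeps it up push the toggle under it fully over, away from the unit's front edge and towards the guard's hinge; then draw the finger out so that the guard drops shut over the switched toggle. Touch only, grasp nothing: do not shift or lift the unit, and leave everything else on the desk where it is.

Things in the scene. Friction and masses are not known exactly. Their poses are not given: they have to be found in the camera images.
- unit: Supply unit: grey box 150 (x) x 170 (y) x 50 mm high, 2.2 kg, slides if pushed over about 10 N. It carries the hinged guard. Origin: centre of its underside, on the desk. Its -x axis points out of its front edge (roughly away from the robot), y to its left, z up. Deck at z = 50 mm, front edge at x = -75 mm. Guard and toggle lie in its middle plane y = 0; the deck before and beside them is bare.
- guard_hinge (a point): Middle of the guard's hinge line, which runs along the unit's y axis, at x = -10, z = 54 mm in the unit's frame, just above the deck. Bracket blocks 8 mm wide at y = +/-31 mm carry it. Axes as the unit's when the guard is shut.
- guard_lip (a point): Centre, mid-width, of the rolled front edge (8 mm diameter) of the guard; moves with it. The guard is an aluminium hood 52 mm wide: a rear wall rises 50 mm from the hinge and a 4 mm thick level top runs from it to this edge. Front open, sides open but for the rear 12 mm. Shut, this point is 45 mm before the hinge, 50 above it and 54 above the deck: room below for a fingertip tilted forward.
- guard (a joint): Opening angle of the guard, rad: 0 shut (top level), grows as the front edge rises and goes back, stop at 0.8. 45 g; a weak spring closes it (about 0.5 N at the edge): it drops shut from any angle when nothing holds it. An upright finger just before the toggle holds it barely open, the rolled edge leaning on the finger's far side; once that finger has pushed the toggle over, about 0.5.
- toggle_tip (a point): Centre of the ball (diameter 12 mm) on the toggle, a 7 mm steel rod pivoting at x = -27, z = 58 mm in the unit's frame, ball centre 34 mm from the pivot. Off: ball at x = -36, z = 91 mm, leaning to the front edge. On: x = -18, z = 91 mm, leaning to the hinge. The shut guard clears it in both positions.
- toggle (a joint): Angle of the toggle, rad: 0 off (leans to the front), 0.56 fully on (leans to the hinge). Stays where it is left; takes about 2 N at the ball.
- dimmer: Bystander: grey box of the same size with two round black knobs and no guard. Origin under its centre.
- paperweight: Bystander: small brass paperweight, 32 mm diameter, 28 mm high, standing on the rear of the supply unit's deck, behind the guard. Origin under its centre.
- eraser: Bystander: white eraser 50 x 22 x 13 mm. Origin under its centre.
- pencil_cup: Bystander: black cup with pencils, 72 mm diameter, 150 mm high with pencils. Origin under its centre.
- model_house: Bystander: white model house 70 x 106 x 87 mm. Origin under its centre.
- glue: Bystander: white bottle, 48 mm diameter, 110 mm high. Origin under its centre.
- scale_rule: Bystander: wooden rule 30 x 200 x 12 mm. Origin under its centre.
- mug: Bystander: white mug, 80 mm diameter, 90 mm high. Origin under its centre.

How it is judged:
By the outcome, as a careful person would: the job done as asked, in the order asked, and still so for the second after the job is handed in, with the robot touching nothing.
It also fails if it takes over 45 s, if anything falls off the work surface, if the arm or the gripper's body presses on something with over 40 N, if the wrist force passes 120 N, or if a joint passes its speed limit or range.

## Robot

A 6-joint arm with a two-finger parallel gripper is mounted at the origin on the work surface. World frame = base frame: x ahead of the robot, y to its left, z up, the work surface at z = 0. Lengths are in mm, angles in rad, forces in N, time in s.
With the tool pointing down it reaches from about 300 to 875 mm from the base axis. Payload 4.2 kg.
Tool frame: the origin (TCP) lies between the finger pads; the fingertips stand 8 mm ahead of it and the grasp point (between the pads) lies 11 mm behind it; z points along the fingers, y is the line along which they close (so a half turn about z gives the same grasp; the last joint's range is limited). The gripper opens to 85 mm and grips with 20 to 120 N. Pads are 22 mm wide; open, the fingers measure 114 mm over their backs; the gripper's body (76 mm by 85 mm) begins 54 mm behind the grasp point. The pads swing forward as they close: fully open they stand 13 mm farther back than shut.
Start: joints at [-1.337, 0.32, 1.565, -0, 1.257, -0.02], TCP at [144.376, -556.595, 219.238] pointing down, gripper open.
Joint ranges: [-3.11, 3.11], [-0.84, 2.01], [0.21, 2.61], [-1.34, 4.49], [0.05, 2.63], [-2.56, 2.56]. Speed limits (rad/s): [2.57, 2.57, 3.14, 3.14, 3.14, 3.14].

## Interface

Orientations are given as a unit quaternion [x, y, z, w].
In Python, from bench import * gives the robot as it stands.
- The arm moves only by the tool step_arm, never from a script. Its argument "plan" is a list of rows, each an object of numbers: "x", "y", "z": the shift along the tool's x, y, z in units of 50 mm (1.0 is 50 mm); "spin": the turn about the tool's z in degrees; "grip": the finger opening in mm, from 0 to 85.4. A call has 1 to 20 rows; each row is the pose to reach, as a shift and turn from the pose commanded when the call began, along the tool's axes at that moment; what a row does not reach only later rows make up. A row lasts 1/10 s, in which the tool goes at most 50 mm and 8.59 degrees, less where a joint would pass 70% of its speed; a pose out of reach is approached as far as the arm can. A call with a gripper value outside its range is refused whole. The fingers move at their own pace and stop on an object; "newtons" is the grip in N (left out, the last holds). Time passes only in rows, so rows that repeat a pose let the fingers close. It gives the time, the measured TCP pose, the force, the opening and the grip force at its end, in the units of the state.
- get_state(): the state, without advancing time (a new reading comes with each control period).
- read_camera(name): name is "scene" or "top"; returns a dict with "frame" (384x512x3 uint8, red, green, blue), "fx", "fy", "cx", "cy" (pixels), "cam_to_world" (4x4, takes a point from camera to world coordinates). Camera axes: x right, y up, looking along -z (the intrinsics and any distortion apply to the point x, -y, -z); pixel columns grow to the right and rows downward; lengths in mm; the calibration is good to about 2 mm. A picture is of the moment at which its call begins. There is no depth.
- close_job(): hands the job in; it is judged then, once.
Trained networks look in a picture, given as the dict that the camera call returned (one of the last four; its "shot" number tells which), for a name from the list of things; names that differ only in an ending like _2 or _b are one class to them, and where a whole thing is asked for, a point or a joint stands for the part that bears it (a point fixed in the world has none). Each returns a list of dicts, best first, with "score" (0 to 1); they miss things now and then, are a little off and sometimes report something else, mostly with a low value. They report only what shows in the picture. A call takes as long as a camera call.
- cut_out(picture, target): "region" (384x512 bool, what is visible of it) and "location" ([column, row] in pixels, amid what is visible of it).
- place_of(picture, target): "location" ([column, row] in pixels: a listed point, or the origin of a listed thing).
The state is a dict: "t": time; "joint_positions": joint angles; "qd": joint speeds; "tau": joint torques, N m; "eef_pos": TCP position; "orientation": TCP orientation; "wrist_force": force on the tool from outside, world axes, zero at the start; "moment": the same for the moment, N m; "width": opening from 0.0 (shut) to 1.0 (fully open); "finger_force": force on a finger pad.
Only numpy, scipy, OpenCV 4.12 (cv2) and the standard library are available. Lean on these libraries where they do the work, as an engineer would, in place of code of your own. Each camera call takes 0.05 s, during which the arm holds its last target. There are 200 camera calls.

## Working session

There is one attempt and no reset: what is moved stays moved. The work goes in short steps, Python scripts to look and compute and a tool call to move; the robot and the scene stay as the last step left them, time stands still between calls to the robot, and variables do not carry over. Pictures are saved under pics/ and viewed, at most 10 in all, crops included, and the job is handed in when it is done.

Besides the shell and the picture viewer there is one more tool, called as name(argument=value, ...), one argument or row to a line, values as JSON. step_arm: Moves the arm, as the interface text tells. Its arguments: {"type":"object","properties":{"plan":{"type":"array"},"newtons":{"type":"number"}},"required":["plan"]}

```bash
mkdir -p pics; ls; cat > h.py <<'E'
from bench import *
import numpy as np, cv2
from scipy.spatial.transform import Rotation as R
def ray(p,px):
    T=np.array(p["cam_to_world"]);d=np.array([(px[0]-p["cx"])/p["fx"],-(px[1]-p["cy"])/p["fy"],-1.])
    return T[:3,3],T[:3,:3]@d
def at_z(p,px,z):
    o,d=ray(p,px);return o+d*(z-o[2])/d[2]
def proj(p,X):
    T=np.array(p["cam_to_world"]);c=T[:3,:3].T@(np.array(X)-T[:3,3]);return np.array([p["cx"]-p["fx"]*c[0]/c[2],p["cy"]+p["fy"]*c[1]/c[2]])
def tri(a,pa,b,pb):
    o1,d1=ray(a,pa);o2,d2=ray(b,pb);d1/=np.linalg.norm(d1);d2/=np.linalg.norm(d2)
    s=np.linalg.lstsq(np.c_[d1,-d2],o2-o1,rcond=None)[0];A=o1+s[0]*d1;B=o2+s[1]*d2
    return (A+B)/2,np.linalg.norm(A-B)
def save(p,n,box=None,k=1):
    f=p["frame"][:,:,::-1]
    if box: f=f[box[1]:box[3],box[0]:box[2]]
    cv2.imwrite("pics/"+n,cv2.resize(np.ascontiguousarray(f),None,fx=k,fy=k,interpolation=cv2.INTER_CUBIC))
E
python3 - <<'E'
from h import *
np.set_printoptions(precision=1,suppress=True)
a=read_camera("scene");b=read_camera("top")
save(a,"s0.png");save(b,"t0.png")
print({k:a[k] for k in a if k!="frame"},b["cam_to_world"],b["fx"])
s=get_state();print(s["eef_pos"],s["orientation"],R.from_quat(s["orientation"]).as_matrix())
for n in["unit","guard_hinge","guard_lip","toggle_tip","dimmer","paperweight","eraser","pencil_cup","model_house","glue","scale_rule","mug"]:
    u=place_of(a,n);v=place_of(b,n)
    print(n,[(np.round(r["location"]),round(r["score"],2)) for r in u[:2]],[(np.round(r["location"]),round(r["score"],2)) for r in v[:2]],tri(a,u[0]["location"],b,v[0]["location"]) if u and v else "")
E
```

```text
pics
{'fx': 440.8046935013821, 'fy': 440.8046935013821, 'cx': 259.6705565243747, 'cy': 198.6592660976636, 'cam_to_world': array([[  -0.7,   -0.6,    0.4, 1085.6],
       [   0.7,   -0.5,    0.4,  493.4],
       [  -0. ,    0.6,    0.8, 1032.6],
       [   0. ,    0. ,    0. ,    1. ]]), 'shot': 1} [[  -0.     1.    -0.1  438.8]
 [  -1.    -0.     0.    -0.6]
 [   0.     0.1    1.  1322. ]
 [   0.     0.     0.     1. ]] 372.70199973810014
[ 144.3 -556.1  218.5] [ 1.   0.1 -0.  -0. ] [[ 1.   0.3 -0. ]
 [ 0.3 -1.   0. ]
 [ 0.  -0.  -1. ]]
unit [(array([220., 196.]), 0.66)] [(array([292., 186.]), 0.72), (array([299., 165.]), 0.72)] (array([ 570.8, -148.8,   -3.1]), np.float64(10.981994081256575))
guard_hinge [(array([217., 185.]), 0.84)] [(array([295., 179.]), 0.72)] (array([ 585.5, -147.8,   66.3]), np.float64(3.4852114450979337))
guard_lip [] [(array([299., 164.]), 0.69), (array([302., 202.]), 0.23)] 
toggle_tip [(array([224., 245.]), 0.55)] [] 
dimmer [(array([297., 263.]), 0.73)] [(array([201., 176.]), 0.94)] (array([605.7, 174.7,  27.8]), np.float64(4.667428459888107))
paperweight 
[... 212 characters left out ...]
ay([391., 326.]), 0.79), (array([224., 248.]), 0.33)] [(array([131., 184.]), 0.85)] (array([577.8, 435.9,  -3.8]), np.float64(13.70560643981242))
model_house [(array([162., 152.]), 0.89)] [(array([369., 181.]), 0.87)] (array([ 582. , -414.2,   10.7]), np.float64(5.797358188559127))
glue [(array([228., 244.]), 0.9)] [(array([254., 155.]), 0.53)] (array([680.1, -10.5,   8.3]), np.float64(2.9106277595599845))
scale_rule [(array([188., 128.]), 0.6), (array([221., 197.]), 0.5)] [(array([381., 223.]), 0.67)] (array([ 432.2, -462.7,  -19.9]), np.float64(5.8024582948425385))
mug [(array([399., 265.]), 0.88)] [(array([147., 231.]), 0.85)] (array([414.7, 367. ,  -5.3]), np.float64(2.3641356437161902))
```

View pics/s0.png

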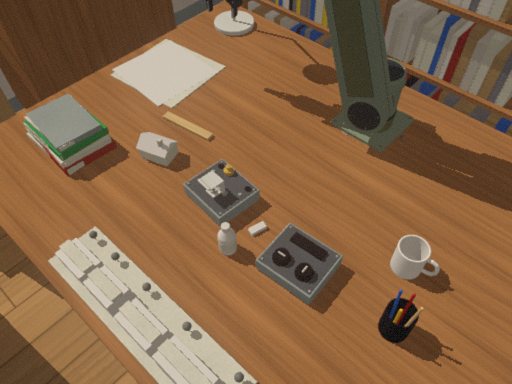

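View pics/t0.png

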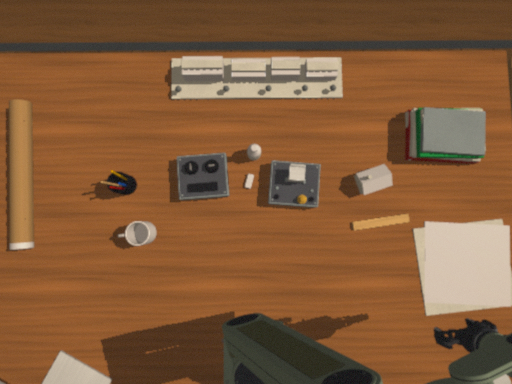

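The scene view shows the unit near (222,192) with the guard, and the paperweight at (229,169). In the top view the unit is at (295,185), its guard at (297,172) and the front edge facing image-up (world +x). Next I measure the unit's pose.

```bash
python3 - <<'E'
from h import *
np.set_printoptions(precision=1,suppress=True)
a=read_camera("scene");b=read_camera("top")
c=np.hstack([cv2.resize(np.ascontiguousarray(p["frame"][y:y+64,x:x+64,::-1]),(400,400),interpolation=cv2.INTER_CUBIC) for p,x,y in((b,264,152),(a,185,158))])
cv2.imwrite("pics/c1.png",c)
for p,n in((b,"top"),(a,"scene")):
    for r in cut_out(p,"unit")[:2]:
        m=r["region"].astype(np.uint8);q=cv2.minAreaRect(cv2.findNonZero(m));bx=cv2.boxPoints(q)
        print(n,r["score"],m.sum(),bx.tolist())
        if n=="top":
            W=np.array([at_z(p,x,45)[:2] for x in bx]);print(W,W.mean(0),np.linalg.norm(np.diff(W,axis=0),axis=1))
    for t,z in(("guard_lip",104),("guard_hinge",54),("toggle_tip",91),("paperweight",50),("unit",0)):
        for r in place_of(p,t)[:2]: print(n,t,round(r["score"],2),r["location"],at_z(p,r["location"],z))
E
```

```text
top 0.73 2159 [[268.3609924316406, 204.97445678710938], [270.1756896972656, 159.6070556640625], [320.5750427246094, 161.62301635742188], [318.7603454589844, 206.99041748046875]]
[[ 499.3  -57.8]
 [ 656.6  -66.2]
 [ 648.  -241.1]
 [ 490.7 -230.5]] [ 573.7 -148.9] [157.5 175.1 157.6]
top guard_lip 0.53 [295.5, 166.7] [ 622.1 -146.5  104. ]
top guard_hinge 0.71 [294.4, 181.3] [ 579.1 -147.7   54. ]
top unit 0.74 [293.5, 185.3] [ 570.8 -150.5    0. ]
top unit 0.43 [382.9, 220.2] [ 443.6 -465.     0. ]
scene 0.73 2862 [[179.4615478515625, 187.69232177734375], [216.46969604492188, 149.07513427734375], [262.5801086425781, 193.2642822265625], [225.57196044921875, 231.8814697265625]]
scene 0.66 107 [[220.50001525878906, 170.5], [228.00001525878906, 163.0], [236.00001525878906, 171.0], [228.50001525878906, 178.5]]
scene guard_lip 0.72 [297.1, 267.7] [653.9 204.9 104. ]
scene guard_lip 0.69 [198.8, 183.0] [ 632.6 -162.6  104. ]
scene guard_hinge 0.57 [219.4, 184.7] [ 572.6 -149.    54. ]
scene guard_hinge 0.56 [198.3, 181.7] [ 605.8 -202.6   54. ]
scene paperweight 0.45 [230.3, 170.6] [ 510.7 -166.6   50. ]
scene unit 0.95 [219.9, 198.2] [ 579.7 -145.9    0. ]
```

View pics/c1.png

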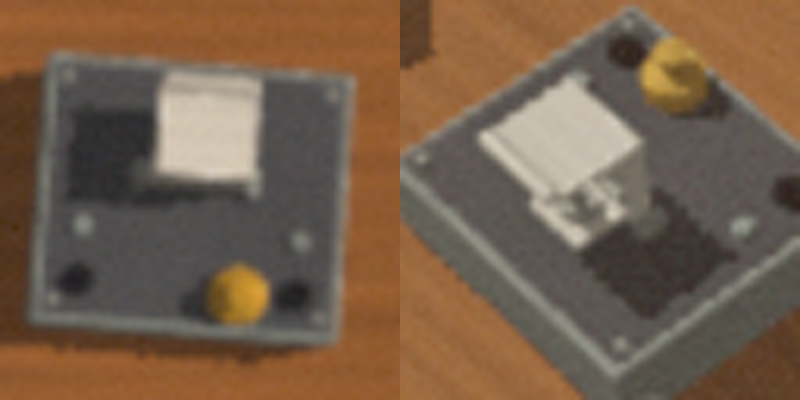

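The top crop shows the deck corners at (47,52), (355,75), (338,345) and (30,322), and the guard's lip from (165,80) to (262,85). The guard is shut and the paperweight is at (238,295).

```bash
python3 - <<'E'
from h import *
np.set_printoptions(precision=2,suppress=True)
a=read_camera("scene");b=read_camera("top")
C=np.array([[47,52],[355,75],[338,345],[30,322]])/6.25-.42+[264,152]
W=np.array([at_z(b,c,50)[:2] for c in C]);m=W.mean(0);print(W,m,np.linalg.norm(np.roll(W,-1,0)-W,axis=1))
f=((W[0]+W[1])-(W[2]+W[3]));f/=np.linalg.norm(f);l=(W[0]+W[3])-(W[1]+W[2]);l/=np.linalg.norm(l)
yf=np.arctan2(f[1],f[0]);yl=np.arctan2(-l[0],l[1]);print("front yaw deg",np.degrees([yf,yl]));yaw=(yf+yl)/2
F=np.array([np.cos(yaw),np.sin(yaw)]);L=np.array([-F[1],F[0]])
P=lambda fw,lf,z:np.r_[m+F*fw+L*lf,z]
print("lip pred",P(55,0,104),"hinge",P(10,0,54))
cb=lambda q:(q-[264,152]+.42)*6.25
ca=lambda q:(q-[185,158]+.42)*6.25+[400,0]
for n,X in(("lipL",P(59,26,104)),("lipR",P(59,-26,104)),("backL",P(10,26,106)),("backR",P(10,-26,106)),("deckFL",P(75,85,50)),("deckBL",P(-75,85,50)),("deckBR",P(-75,-85,50)),("botFL",P(75,85,0))):
    print(n,cb(proj(b,X)),ca(proj(a,X)))
s=get_state();print(s["t"],R.from_quat(s["orientation"]).as_euler("zyx",degrees=True),s["width"])
E
```

```text
[[ 654.67  -69.11]
 [ 640.34 -239.28]
 [ 491.28 -225.89]
 [ 505.48  -57.68]] [ 572.94 -147.99] [170.77 149.66 168.81 149.63]
front yaw deg [-4.76 -4.82]
lip pred [ 627.75 -152.58  104.  ] hinge [ 582.91 -148.83   54.  ]
lipL [162.18  72.69] [542.21 202.82]
lipR [260.18  79.97] [469.   136.17]
backL [156.58 163.95] [628.88 140.88]
backR [255.12 171.25] [555.11  76.41]
deckFL [47.79 51.81] [610.44 376.45]
deckBL [ 28.81 322.33] [862.92 194.58]
deckBR [339.  345.3] [627.24  -2.67]
botFL [43.28 66.46] [619.78 440.56]
2.1 [-14.54   0.   179.99] 0.9993043531095648
```

Deck size checks out at 170 x 150 mm, yaw −4.8°. My plan is to rotate the fingers by about 25°. One finger then leads and pushes the guard's lip up and back beside the toggle, while the lagging one pushes the ball.

step_arm(
  plan=[
    {"x":4.1,"y":-1.75,"spin":-5.7,"grip":12.5},
    {"x":4.1,"y":-1.75,"spin":-5.7,"grip":12.5},
    {"x":4.1,"y":-1.75,"spin":-5.7,"grip":12.5},
    {"x":4.1,"y":-1.75,"spin":-5.7,"grip":12.5},
    {"x":8.2,"y":-3.5,"spin":-5.7,"grip":12.5},
    {"x":8.2,"y":-3.5,"spin":-5.7,"grip":12.5},
    {"x":8.2,"y":-3.5,"spin":-5.7,"grip":12.5},
    {"x":8.2,"y":-3.5,"spin":-5.7,"grip":12.5},
    {"x":12.29,"y":-5.24,"spin":-5.7,"grip":12.5},
    {"x":12.29,"y":-5.24,"spin":-5.7,"grip":12.5},
    {"x":12.29,"y":-5.24,"spin":-5.7,"grip":12.5},
    {"x":12.29,"y":-5.24,"spin":-5.7,"grip":12.5},
    {"x":12.29,"y":-5.24,"spin":-5.7,"grip":12.5},
    {"x":12.29,"y":-5.24,"spin":-5.7,"grip":12.5},
    {"x":12.29,"y":-5.24,"spin":-5.7,"grip":12.5},
    {"x":12.29,"y":-5.24,"spin":-5.7,"grip":12.5},
  ],
)

```text
schema error: expected keys x, y, z, spin, grip
```

step_arm(
  plan=[
    {"x":4.1,"y":-1.75,"z":0,"spin":-5.7,"grip":12.5},
    {"x":4.1,"y":-1.75,"z":0,"spin":-5.7,"grip":12.5},
    {"x":4.1,"y":-1.75,"z":0,"spin":-5.7,"grip":12.5},
    {"x":4.1,"y":-1.75,"z":0,"spin":-5.7,"grip":12.5},
    {"x":8.2,"y":-3.5,"z":0,"spin":-5.7,"grip":12.5},
    {"x":8.2,"y":-3.5,"z":0,"spin":-5.7,"grip":12.5},
    {"x":8.2,"y":-3.5,"z":0,"spin":-5.7,"grip":12.5},
    {"x":8.2,"y":-3.5,"z":0,"spin":-5.7,"grip":12.5},
    {"x":12.29,"y":-5.24,"z":0,"spin":-5.7,"grip":12.5},
    {"x":12.29,"y":-5.24,"z":0,"spin":-5.7,"grip":12.5},
    {"x":12.29,"y":-5.24,"z":0,"spin":-5.7,"grip":12.5},
    {"x":12.29,"y":-5.24,"z":0,"spin":-5.7,"grip":12.5},
    {"x":12.29,"y":-5.24,"z":0,"spin":-5.7,"grip":12.5},
    {"x":12.29,"y":-5.24,"z":0,"spin":-5.7,"grip":12.5},
    {"x":12.29,"y":-5.24,"z":0,"spin":-5.7,"grip":12.5},
    {"x":12.29,"y":-5.24,"z":0,"spin":-5.7,"grip":12.5},
  ],
)

```text
t: 3.7
eef_pos: [673.0, -148.8, 218.7]
orientation: [0.984, 0.176, -0.001, 0.0]
wrist_force: [-0.4, -0.1, 0.0]
width: 0.144
finger_force: 0.0
```

step_arm(
  plan=[
    {"x":0,"y":0,"z":1.0,"spin":0,"grip":12.5},
    {"x":0,"y":0,"z":1.96,"spin":0,"grip":12.5},
    {"x":0,"y":0,"z":1.96,"spin":0,"grip":12.5},
    {"x":0,"y":0,"z":1.96,"spin":0,"grip":12.5},
  ],
)

```text
t: 4.1
eef_pos: [672.8, -149.9, 121.9]
orientation: [0.985, 0.175, -0.0, 0.0]
wrist_force: [0.2, 0.0, 1.3]
width: 0.146
finger_force: 0.0
```

```bash
python3 - <<'E'
from h import *
np.set_printoptions(precision=2,suppress=True)
a=read_camera("scene")
save(a,"s2.png",(160,120,290,230),6)
s=get_state();p=np.array(s["eef_pos"]);M=R.from_quat(s["orientation"]).as_matrix();print(s["t"],p,M[:,0],M[:,1],s["wrist_force"],s["width"])
k=lambda X:(proj(a,X)-[160,120]+.42)*6
for sy in(-1,1):
  for dx,dy in((-11,6.25),(-11,20.75),(11,6.25),(11,20.75)): print(sy,dx,dy,k(p+M@[dx,sy*dy,8]))
E
```

```text
4.15 [ 674.29 -149.96  123.87] [0.94 0.34 0.  ] [ 0.34 -0.94  0.  ] [-0.01 -0.23  1.01] 0.14949839460663125
-1 -11 6.25 [206.17 417.79]
-1 -11 20.75 [235.07 427.26]
-1 11 6.25 [183.04 453.51]
-1 11 20.75 [212.18 463.18]
1 -11 6.25 [181.39 409.68]
1 -11 20.75 [152.8  400.31]
1 11 6.25 [158.06 445.21]
1 11 20.75 [129.24 435.65]
```

View pics/s2.png

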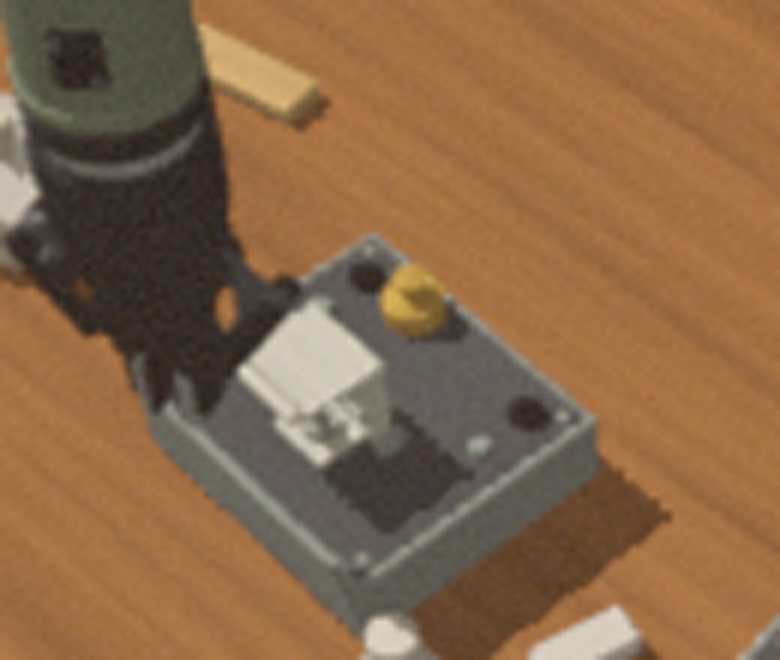

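Both fingertips are seen before the guard, at crop (160,405) and (205,410), perhaps slightly higher than modelled. I go a little lower, then push the lip back part of the way and look.

step_arm(
  plan=[
    {"x":0,"y":0,"z":0.4,"spin":0,"grip":12.5},
    {"x":0,"y":0,"z":0.74,"spin":0,"grip":12.5},
    {"x":0,"y":0,"z":0.74,"spin":0,"grip":12.5},
    {"x":-0.18,"y":-0.085,"z":0.74,"spin":0,"grip":12.5},
    {"x":-0.27,"y":-0.127,"z":0.74,"spin":0,"grip":12.5},
    {"x":-0.36,"y":-0.169,"z":0.74,"spin":0,"grip":12.5},
    {"x":-0.45,"y":-0.211,"z":0.74,"spin":0,"grip":12.5},
    {"x":-0.54,"y":-0.254,"z":0.74,"spin":0,"grip":12.5},
    {"x":-0.63,"y":-0.296,"z":0.74,"spin":0,"grip":12.5},
    {"x":-0.72,"y":-0.338,"z":0.74,"spin":0,"grip":12.5},
    {"x":-0.76,"y":-0.355,"z":0.74,"spin":0,"grip":12.5},
    {"x":-0.76,"y":-0.355,"z":0.74,"spin":0,"grip":12.5},
  ],
)

```text
t: 5.35
eef_pos: [631.0, -145.2, 84.0]
orientation: [0.984, 0.176, -0.0, -0.0]
wrist_force: [0.4, -0.6, 0.7]
width: 0.147
finger_force: 0.2
```

```bash
python3 - <<'E'
from h import *
a=read_camera("scene");b=read_camera("top")
c=np.hstack([cv2.resize(np.ascontiguousarray(p["frame"][y:y+64,x:x+64,::-1]),(400,400),interpolation=cv2.INTER_CUBIC) for p,x,y in((b,264,152),(a,180,150))])
cv2.imwrite("pics/c3.png",c)
s=get_state();print(s["t"],s["eef_pos"],s["wrist_force"],s["moment"])
E
```

```text
5.45 [ 631.42866515 -145.17812093   83.97678224] [ 0.02278645  1.33215886 -0.11857299] [ 0.05557455 -0.00338123 -0.06614909]
```

View pics/c3.png

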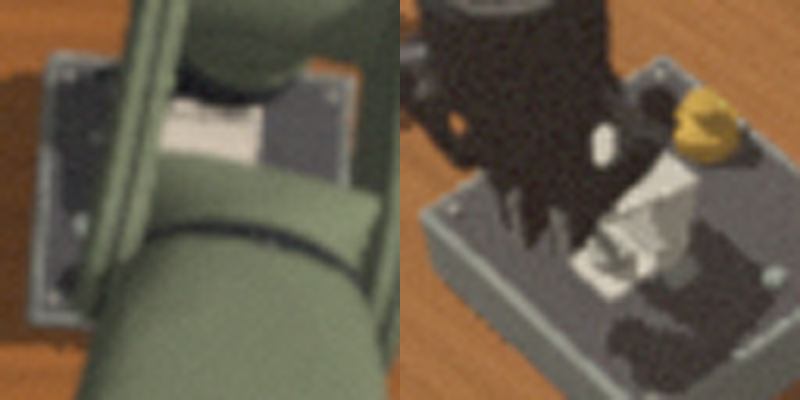

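The guard is now tilted up by the leading finger (scene crop, its edge at (610,210) to (697,180)), and the toggle at (605,245) is still off. I continue pushing.

step_arm(
  plan=[
    {"x":-0.07,"y":-0.034,"z":0,"spin":0,"grip":12.5},
    {"x":-0.14,"y":-0.068,"z":0,"spin":0,"grip":12.5},
    {"x":-0.21,"y":-0.102,"z":0,"spin":0,"grip":12.5},
    {"x":-0.25,"y":-0.118,"z":0,"spin":0,"grip":12.5},
    {"x":-0.29,"y":-0.135,"z":0,"spin":0,"grip":12.5},
    {"x":-0.33,"y":-0.152,"z":0,"spin":0,"grip":12.5},
    {"x":-0.36,"y":-0.169,"z":0,"spin":0,"grip":12.5},
    {"x":-0.36,"y":-0.169,"z":0,"spin":0,"grip":12.5},
  ],
)

```text
t: 6.25
eef_pos: [611.6, -143.6, 84.3]
orientation: [0.984, 0.176, -0.0, 0.0]
wrist_force: [0.2, -0.6, 0.7]
width: 0.148
finger_force: 0.3
```

```bash
python3 - <<'E'
from h import *
a=read_camera("scene")
save(a,"s4.png",(170,140,260,220),8)
s=get_state();print(s["t"],s["eef_pos"],s["wrist_force"],s["moment"])
E
```

```text
6.3 [ 611.7010857  -143.53643083   84.23744371] [-0.45388264  0.12554181 -0.12039929] [-0.10039749 -0.06098526 -0.04507587]
```

View pics/s4.png

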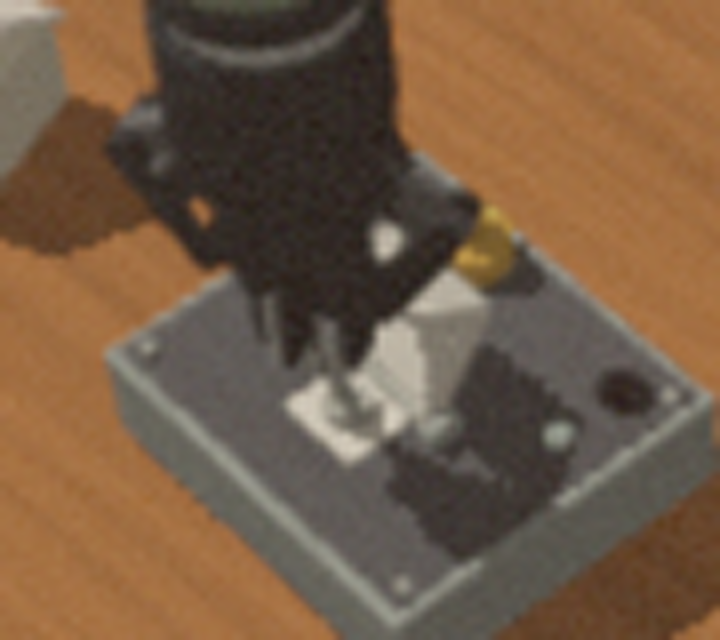

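```bash
python3 - <<'E'
from h import *
np.set_printoptions(precision=0,suppress=True)
a=read_camera("scene");k=lambda X:(proj(a,X)-[170,140]+.42)*8
m=np.array([572.94,-147.99]);y=np.radians(-4.79);F=np.array([np.cos(y),np.sin(y)]);L=np.array([-F[1],F[0]])
P=lambda f,l,z:np.r_[m+F*f+L*l,z]
for n,X in(("FL",P(75,85,50)),("FR",P(75,-85,50)),("pivot",P(27,0,58)),("off",P(36,0,91)),("mid",P(27,0,92)),("on",P(18,0,91))): print(n,k(X))
s=get_state();p=np.array(s["eef_pos"]);M=R.from_quat(s["orientation"]).as_matrix()
for sy in(-1,1):
  for dx,dy in((-11,6.25),(-11,20.75),(11,6.25),(11,20.75)): print(sy,dx,dy,k(p+M@[dx,sy*dy,8]))
print([(r["score"],(np.array(r["location"])-[170,140]+.42)*8) for r in place_of(a,"toggle_tip")[:3]])
E
```

```text
FL [389. 626.]
FR [ 93. 347.]
pivot [340. 396.]
off [311. 350.]
mid [331. 334.]
on [351. 323.]
-1 -11 6.25 [354. 375.]
-1 -11 20.75 [391. 387.]
-1 11 6.25 [326. 420.]
-1 11 20.75 [364. 432.]
1 -11 6.25 [322. 365.]
1 -11 20.75 [285. 353.]
1 11 6.25 [294. 410.]
1 11 20.75 [257. 398.]
[]
```

The guard is well up. The pale strips at (272,320) and (328,345) belong to the fingers, and the ball is hidden behind them. I finish the push in small steps and watch the force.

step_arm(
  plan=[
    {"x":-0.03,"y":-0.014,"z":0,"spin":0,"grip":12.5},
    {"x":-0.06,"y":-0.028,"z":0,"spin":0,"grip":12.5},
    {"x":-0.09,"y":-0.042,"z":0,"spin":0,"grip":12.5},
    {"x":-0.11,"y":-0.051,"z":0,"spin":0,"grip":12.5},
    {"x":-0.12,"y":-0.056,"z":0,"spin":0,"grip":12.5},
    {"x":-0.12,"y":-0.056,"z":0,"spin":0,"grip":12.5},
  ],
)

```text
t: 7.0
eef_pos: [605.5, -143.1, 84.5]
orientation: [0.984, 0.176, 0.0, 0.0]
wrist_force: [1.5, -0.9, 2.2]
width: 0.144
finger_force: 1.3
```

```bash
python3 - <<'E'
from h import *
a=read_camera("scene")
save(a,"s5.png",(195,160,235,200),14)
s=get_state();print(s["t"],s["eef_pos"],s["wrist_force"],s["moment"])
for n in("toggle_tip","guard_lip"):print(n,[(round(r["score"],2),((np.array(r["location"])-[195,160]+.42)*14).round()) for r in place_of(a,n)[:3]])
E
```

```text
7.05 [ 605.55004666 -143.03768107   84.55828811] [ 1.42891109 -0.53211001  2.79582704] [-0.06850389 -0.29047084  0.00402456]
toggle_tip [(0.53, array([213., 305.]))]
guard_lip [(0.72, array([284., 140.])), (0.22, array([385., 524.]))]
```

View pics/s5.png

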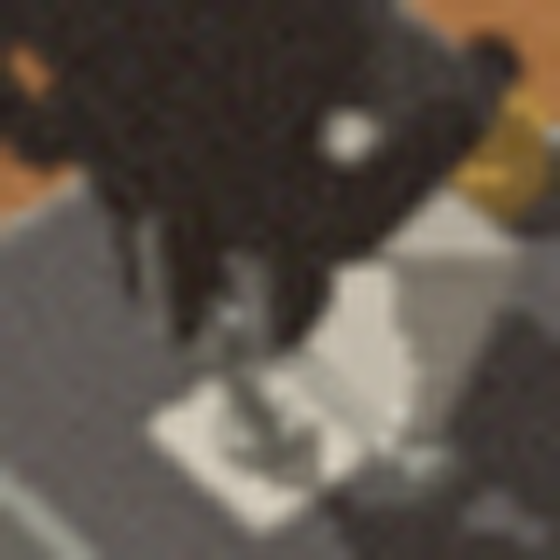

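The ball shows at (235,325), between the two fingers: the lagging pad is thinner than I took it for and missed the ball, which is entering the gap. I open slightly, back off with the guard still held, shift 5 mm to the left, lower 4 mm and narrow the gap.

step_arm(
  plan=[
    {"x":0,"y":0,"z":0,"spin":0,"grip":18},
    {"x":0,"y":0,"z":0,"spin":0,"grip":18},
    {"x":0.09,"y":0.042,"z":0,"spin":0,"grip":18},
    {"x":0.2,"y":0.093,"z":0,"spin":0,"grip":18},
    {"x":0.31,"y":0.145,"z":0,"spin":0,"grip":18},
    {"x":0.42,"y":0.196,"z":0,"spin":0,"grip":18},
    {"x":0.5,"y":0.233,"z":0,"spin":0,"grip":14},
    {"x":0.544,"y":0.254,"z":0,"spin":0,"grip":10},
    {"x":0.586,"y":0.164,"z":0.09,"spin":0,"grip":10},
    {"x":0.586,"y":0.164,"z":0.09,"spin":0,"grip":10},
    {"x":0.586,"y":0.164,"z":0.09,"spin":0,"grip":10},
  ],
)

```text
t: 8.25
eef_pos: [635.1, -140.1, 79.5]
orientation: [0.984, 0.176, -0.0, -0.0]
wrist_force: [1.0, 0.3, -0.4]
width: 0.116
finger_force: 0.1
```

```bash
python3 - <<'E'
from h import *
a=read_camera("scene")
save(a,"s6.png",(185,150,245,200),12)
s=get_state();print(s["t"],s["eef_pos"],s["wrist_force"],s["width"])
p=np.array(s["eef_pos"])[:2]-[572.94,-147.99];y=np.radians(-4.79);print("f,L",p@[np.cos(y),np.sin(y)],p@[-np.sin(y),np.cos(y)])
for n in("toggle_tip","guard_lip"):print(n,[(round(r["score"],2),((np.array(r["location"])-[185,150]+.42)*12).round()) for r in place_of(a,n)[:3]])
E
```

```text
8.3 [ 635.17520014 -140.25042443   79.57498634] [-0.11617546  0.45957639 -0.73680656] 0.11609737872183276
f,L 61.3715555975164 12.909427953764427
toggle_tip []
guard_lip [(0.59, array([219., 389.]))]
```

View pics/s6.png

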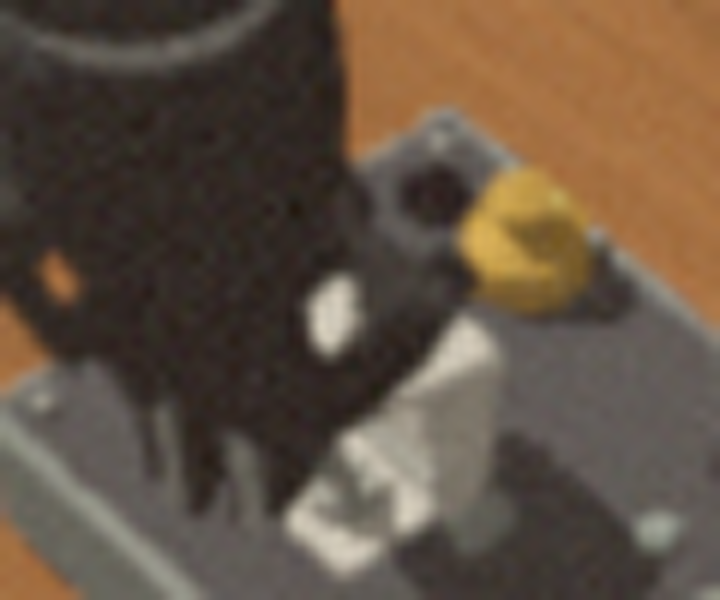

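The fingers now stand before the toggle, tips near (205,510) and (265,515), and the guard is still partly up. I push again.

step_arm(
  plan=[
    {"x":-0.09,"y":-0.042,"z":0,"spin":0,"grip":10},
    {"x":-0.18,"y":-0.085,"z":0,"spin":0,"grip":10},
    {"x":-0.25,"y":-0.117,"z":0,"spin":0,"grip":10},
    {"x":-0.29,"y":-0.135,"z":0,"spin":0,"grip":10},
    {"x":-0.33,"y":-0.154,"z":0,"spin":0,"grip":10},
    {"x":-0.37,"y":-0.173,"z":0,"spin":0,"grip":10},
    {"x":-0.41,"y":-0.191,"z":0,"spin":0,"grip":10},
  ],
)

```text
t: 9.1
eef_pos: [614.4, -139.0, 81.0]
orientation: [0.984, 0.176, 0.002, 0.001]
wrist_force: [3.9, 0.4, 6.4]
width: 0.112
finger_force: 3.5
```

step_arm(
  plan=[
    {"x":-0.03,"y":-0.014,"z":0,"spin":0,"grip":10},
    {"x":-0.06,"y":-0.028,"z":0,"spin":0,"grip":10},
    {"x":-0.09,"y":-0.042,"z":0,"spin":0,"grip":10},
  ],
)

```text
t: 9.4
eef_pos: [609.7, -138.6, 81.6]
orientation: [0.984, 0.176, 0.002, 0.001]
wrist_force: [3.8, -0.5, 8.8]
width: 0.12
finger_force: 4.0
```

step_arm(
  plan=[
    {"x":-0.03,"y":-0.014,"z":0,"spin":0,"grip":10},
    {"x":-0.05,"y":-0.023,"z":0,"spin":0,"grip":10},
  ],
)

```text
t: 9.6
eef_pos: [606.8, -138.3, 81.8]
orientation: [0.984, 0.176, 0.002, 0.001]
wrist_force: [1.3, 0.1, 9.4]
width: 0.114
finger_force: 4.1
```

```bash
python3 - <<'E'
from h import *
a=read_camera("scene")
save(a,"s7.png",(190,150,240,200),11)
s=get_state();print(s["t"],s["eef_pos"],s["wrist_force"],s["width"])
p=np.array(s["eef_pos"])[:2]-[572.94,-147.99];y=np.radians(-4.79);print("f,L",p@[np.cos(y),np.sin(y)],p@[-np.sin(y),np.cos(y)])
E
```

```text
9.65 [ 606.50736728 -138.28085771   81.72125598] [ 1.41156498 -0.27156903  5.71869831] 0.11336313429957201
f,L 32.639380070723234 12.478239403330367
```

View pics/s7.png

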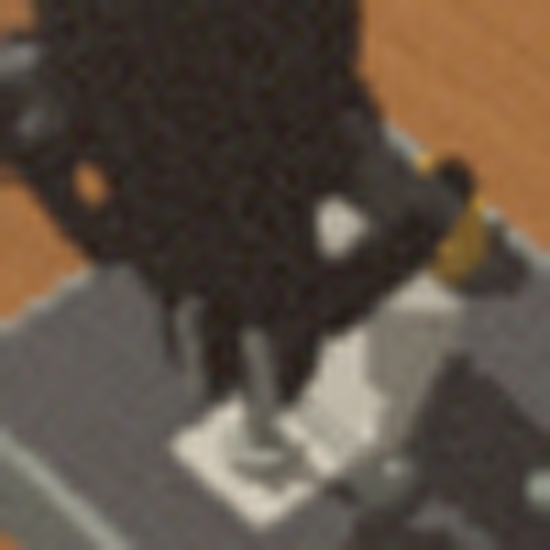

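The toggle has swung past upright: its base at (262,440) now runs straight up under the fingers. The guard is high. I keep pushing in small steps, slightly raised, until the force shows the stop.

step_arm(
  plan=[
    {"x":-0.02,"y":-0.009,"z":-0.04,"spin":0,"grip":10},
    {"x":-0.02,"y":-0.009,"z":-0.04,"spin":0,"grip":10},
  ],
)

```text
t: 9.85
eef_pos: [603.9, -137.9, 81.9]
orientation: [0.984, 0.176, -0.0, 0.0]
wrist_force: [1.9, 0.7, 4.1]
width: 0.117
finger_force: 2.0
```

step_arm(
  plan=[
    {"x":-0.02,"y":-0.009,"z":0,"spin":0,"grip":10},
    {"x":-0.03,"y":-0.014,"z":0,"spin":0,"grip":10},
    {"x":-0.03,"y":-0.014,"z":0,"spin":0,"grip":10},
  ],
)

```text
t: 10.15
eef_pos: [602.4, -137.8, 81.8]
orientation: [0.984, 0.176, -0.0, 0.0]
wrist_force: [2.3, 0.7, 4.8]
width: 0.116
finger_force: 2.0
```

step_arm(
  plan=[
    {"x":-0.02,"y":-0.009,"z":0,"spin":0,"grip":10},
    {"x":-0.03,"y":-0.014,"z":0,"spin":0,"grip":10},
    {"x":-0.03,"y":-0.014,"z":0,"spin":0,"grip":10},
  ],
)

```text
t: 10.45
eef_pos: [600.6, -137.6, 81.6]
orientation: [0.984, 0.176, -0.0, -0.0]
wrist_force: [0.7, 0.5, 4.1]
width: 0.116
finger_force: 1.8
```

```bash
python3 - <<'E'
from h import *
a=read_camera("scene");b=read_camera("top")
np.set_printoptions(precision=1,suppress=True)
s=get_state();print(s["t"],s["eef_pos"],s["wrist_force"],s["moment"],s["width"])
for n in("toggle_tip","guard_lip","guard_hinge","unit"):print(n,[(round(r["score"],2),np.array(r["location"])) for r in place_of(a,n)[:3]])
m=np.array([572.94,-147.99]);y=np.radians(-4.79);F=np.array([np.cos(y),np.sin(y)]);L=np.array([-F[1],F[0]])
P=lambda f,l,z:np.r_[m+F*f+L*l,z]
for n,X in(("lip.5",P(28,0,119)),("lip.7",P(12,0,121)),("off",P(36,0,91)),("mid",P(27,0,92)),("on",P(18,0,91))): print(n,proj(a,X))
# shift of unit between first picture and now, by its bare left/front corner patch
f=cv2.imread("pics/s0.png",0);g=cv2.cvtColor(a["frame"],cv2.COLOR_RGB2GRAY)
t=f[193:223,205:235]
print("corner shift",cv2.phaseCorrelate(np.float32(t),np.float32(g[193:223,205:235]),cv2.createHanningWindow((30,30),cv2.CV_32F)))
E
```

```text
10.55 [ 600.7 -137.6   81.6] [1.2 0.1 4.7] [-0.  -0.1 -0. ] 0.11848724738602813
toggle_tip [(0.52, array([219. , 182.2]))]
guard_lip []
guard_hinge [(0.61, array([220.4, 183.2])), (0.32, array([221. , 195.9]))]
unit [(0.7, array([219.1, 198.2]))]
lip.5 [209.7 175.2]
lip.7 [214.2 171.7]
off [208.5 183.3]
mid [211.  181.4]
on [213.5 179.9]
corner shift ((0.21418577666433336, -0.18578769112887983), 0.6492289755079481)
```

The unit has not moved, but a steady upward force with little sideways force suggests the tips ride on top of the ball, higher than modelled. I back off over the bare front deck and find the tip height by a soft touch on the deck (z = 50).

step_arm(
  plan=[
    {"x":0,"y":0,"z":-0.1,"spin":0,"grip":10},
    {"x":0.15,"y":0.07,"z":-0.1,"spin":0,"grip":10},
    {"x":0.3,"y":0.14,"z":-0.1,"spin":0,"grip":10},
    {"x":0.45,"y":0.21,"z":-0.1,"spin":0,"grip":10},
    {"x":0.6,"y":0.28,"z":0,"spin":0,"grip":10},
    {"x":0.7,"y":0.327,"z":0.15,"spin":0,"grip":10},
    {"x":0.7,"y":0.327,"z":0.3,"spin":0,"grip":10},
    {"x":0.7,"y":0.327,"z":0.4,"spin":0,"grip":10},
    {"x":0.7,"y":0.327,"z":0.44,"spin":0,"grip":10},
    {"x":0.7,"y":0.327,"z":0.44,"spin":0,"grip":10},
  ],
)

```text
t: 11.75
eef_pos: [641.5, -141.0, 60.7]
orientation: [0.984, 0.176, 0.003, 0.001]
wrist_force: [4.4, 1.2, 5.8]
width: 0.116
finger_force: 0.6
```

step_arm(
  plan=[
    {"x":0,"y":0,"z":0.04,"spin":0,"grip":10},
    {"x":0,"y":0,"z":0.06,"spin":0,"grip":10},
    {"x":0,"y":0,"z":0.06,"spin":0,"grip":10},
  ],
)

```text
t: 12.05
eef_pos: [643.5, -141.2, 59.3]
orientation: [0.984, 0.175, 0.005, 0.002]
wrist_force: [7.1, 0.7, 7.7]
width: 0.116
finger_force: 0.5
```

```bash
python3 - <<'E'
from h import *
a=read_camera("scene")
save(a,"s8.png",(178,128,248,200),8)
s=get_state();print(s["t"],s["eef_pos"],s["wrist_force"],s["moment"])
m=np.array([572.94,-147.99]);y=np.radians(-4.79);F=np.array([np.cos(y),np.sin(y)]);L=np.array([-F[1],F[0]])
k=lambda X:((proj(a,X)-[178,128]+.42)*8+[12,0]).round()
P=lambda f,l,z:np.r_[m+F*f+L*l,z]
M=R.from_quat(s["orientation"]).as_matrix();p=np.array(s["eef_pos"])
for n,X in(("off",P(36,0,91)),("mid",P(27,0,92)),("on",P(18,0,91)),("piv",P(27,0,58)),("lead tip",p+M@[0,-9,8]),("lag tip",p+M@[0,9,8]),("lead rear",p+M@[-11,-9,8]),("lead tip+15",p+M@[0,-9,-7]),("lag tip+15",p+M@[0,9,-7]),("lip0 l",P(55,26,104)),("lip.2 l",P(45,26,112))): print(n,k(X))
E
```

```text
12.1 [ 643.41865718 -141.21578769   59.3352054 ] [6.56266338 0.59815459 7.97508187] [ 0.12545344 -0.79865212 -0.08342893]
off [259. 446.]
mid [279. 430.]
on [299. 419.]
piv [288. 492.]
lead tip [241. 596.]
lag tip [195. 581.]
lead rear [255. 573.]
lead tip+15 [237. 570.]
lag tip+15 [190. 554.]
lip0 l [259. 493.]
lip.2 l [280. 463.]
```

View pics/s8.png

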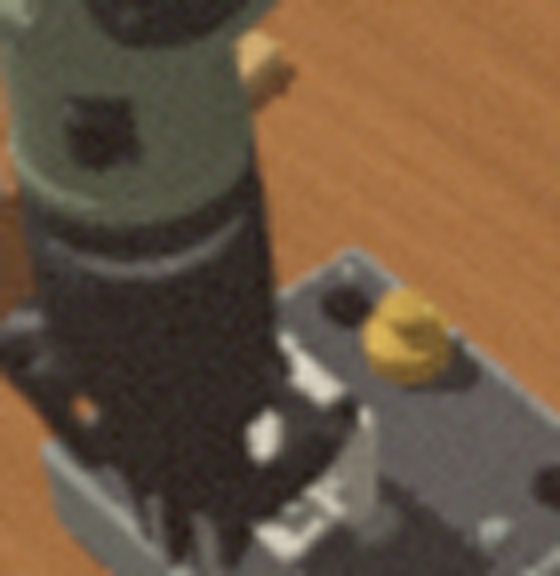

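The last view shows the gripper's left knuckle, around (345,415), against the guard as it is lowered here. I move forward clear of the guard and repeat the deck touch there.

step_arm(
  plan=[
    {"x":0,"y":0,"z":-0.2,"spin":0,"grip":10},
    {"x":0.15,"y":0.07,"z":-0.2,"spin":0,"grip":10},
    {"x":0.27,"y":0.126,"z":-0.2,"spin":0,"grip":10},
    {"x":0.27,"y":0.126,"z":-0.2,"spin":0,"grip":10},
  ],
)

```text
t: 12.5
eef_pos: [654.6, -142.1, 65.8]
orientation: [0.984, 0.176, -0.0, -0.0]
wrist_force: [-0.2, 0.3, 0.1]
width: 0.12
finger_force: 0.0
```

step_arm(
  plan=[
    {"x":0,"y":0,"z":0.1,"spin":0,"grip":10},
    {"x":0,"y":0,"z":0.13,"spin":0,"grip":10},
    {"x":0,"y":0,"z":0.13,"spin":0,"grip":10},
  ],
)

```text
t: 12.8
eef_pos: [653.5, -142.0, 59.2]
orientation: [0.984, 0.176, -0.001, -0.0]
wrist_force: [0.8, 0.1, 0.4]
width: 0.117
finger_force: 0.0
```

step_arm(
  plan=[
    {"x":0,"y":0,"z":0.05,"spin":0,"grip":10},
    {"x":0,"y":0,"z":0.05,"spin":0,"grip":10},
  ],
)

```text
t: 13.0
eef_pos: [653.9, -142.1, 57.3]
orientation: [0.984, 0.176, -0.0, -0.0]
wrist_force: [-0.4, -0.5, 0.5]
width: 0.116
finger_force: 0.0
```

step_arm(
  plan=[
    {"x":0,"y":0,"z":0.04,"spin":0,"grip":10},
    {"x":0,"y":0,"z":0.08,"spin":0,"grip":10},
    {"x":0,"y":0,"z":0.08,"spin":0,"grip":10},
  ],
)

```text
t: 13.3
eef_pos: [654.0, -142.1, 53.4]
orientation: [0.984, 0.176, -0.0, -0.0]
wrist_force: [-0.3, -0.0, 1.6]
width: 0.119
finger_force: 0.0
```

step_arm(
  plan=[
    {"x":0,"y":0,"z":0.04,"spin":0,"grip":10},
    {"x":0,"y":0,"z":0.08,"spin":0,"grip":10},
    {"x":0,"y":0,"z":0.08,"spin":0,"grip":10},
  ],
)

```text
t: 13.6
eef_pos: [654.0, -142.1, 49.3]
orientation: [0.984, 0.176, -0.0, -0.0]
wrist_force: [0.2, 0.9, 0.1]
width: 0.117
finger_force: 0.0
```

step_arm(
  plan=[
    {"x":0,"y":0,"z":0.04,"spin":0,"grip":10},
    {"x":0,"y":0,"z":0.08,"spin":0,"grip":10},
    {"x":0,"y":0,"z":0.08,"spin":0,"grip":10},
  ],
)

```text
t: 13.9
eef_pos: [654.0, -142.1, 45.3]
orientation: [0.984, 0.176, -0.0, -0.0]
wrist_force: [0.4, -0.5, -0.3]
width: 0.118
finger_force: 0.0
```

step_arm(
  plan=[
    {"x":0,"y":0,"z":0.04,"spin":0,"grip":10},
    {"x":0,"y":0,"z":0.08,"spin":0,"grip":10},
    {"x":0,"y":0,"z":0.08,"spin":0,"grip":10},
  ],
)

```text
t: 14.2
eef_pos: [654.0, -142.1, 41.3]
orientation: [0.984, 0.176, -0.0, -0.0]
wrist_force: [0.7, -0.9, 0.2]
width: 0.116
finger_force: 0.0
```

step_arm(
  plan=[
    {"x":0,"y":0,"z":-0.9,"spin":0,"grip":10},
    {"x":0,"y":0,"z":-0.9,"spin":0,"grip":10},
    {"x":0.034,"y":-0.5,"z":-0.9,"spin":0,"grip":10},
    {"x":0.034,"y":-1.03,"z":-0.9,"spin":0,"grip":10},
    {"x":0.034,"y":-1.03,"z":-0.7,"spin":0,"grip":10},
    {"x":0.034,"y":-1.03,"z":-0.5,"spin":0,"grip":10},
    {"x":0.034,"y":-1.03,"z":-0.4,"spin":0,"grip":10},
    {"x":0.034,"y":-1.03,"z":-0.36,"spin":0,"grip":10},
    {"x":0.034,"y":-1.03,"z":-0.32,"spin":0,"grip":10},
  ],
)

```text
t: 15.1
eef_pos: [638.2, -93.9, 57.2]
orientation: [0.985, 0.175, -0.0, 0.0]
wrist_force: [0.1, -0.5, 0.7]
width: 0.117
finger_force: 0.0
```

step_arm(
  plan=[
    {"x":0,"y":0,"z":0.04,"spin":0,"grip":10},
    {"x":0,"y":0,"z":0.08,"spin":0,"grip":10},
    {"x":0,"y":0,"z":0.08,"spin":0,"grip":10},
  ],
)

```text
t: 15.4
eef_pos: [638.0, -93.4, 53.5]
orientation: [0.984, 0.176, -0.0, 0.0]
wrist_force: [-0.2, -0.4, -0.3]
width: 0.115
finger_force: 0.0
```

step_arm(
  plan=[
    {"x":0,"y":0,"z":0.04,"spin":0,"grip":10},
    {"x":0,"y":0,"z":0.08,"spin":0,"grip":10},
    {"x":0,"y":0,"z":0.08,"spin":0,"grip":10},
  ],
)

```text
t: 15.7
eef_pos: [637.8, -93.2, 49.4]
orientation: [0.984, 0.176, -0.0, -0.0]
wrist_force: [-0.0, 0.4, -0.4]
width: 0.114
finger_force: 0.0
```

step_arm(
  plan=[
    {"x":0,"y":0,"z":0.04,"spin":0,"grip":10},
    {"x":0,"y":0,"z":0.08,"spin":0,"grip":10},
    {"x":0,"y":0,"z":0.08,"spin":0,"grip":10},
  ],
)

```text
t: 16.0
eef_pos: [637.8, -93.2, 45.4]
orientation: [0.984, 0.176, -0.0, -0.0]
wrist_force: [0.2, 0.3, -0.5]
width: 0.114
finger_force: 0.0
```

step_arm(
  plan=[
    {"x":0,"y":0,"z":0.04,"spin":0,"grip":10},
    {"x":0,"y":0,"z":0.08,"spin":0,"grip":10},
    {"x":0,"y":0,"z":0.08,"spin":0,"grip":10},
  ],
)

```text
t: 16.3
eef_pos: [637.8, -93.2, 41.3]
orientation: [0.984, 0.176, -0.0, -0.0]
wrist_force: [0.3, 0.2, -0.6]
width: 0.118
finger_force: 0.0
```

```bash
python3 - <<'E'
from h import *
np.set_printoptions(precision=1,suppress=True)
a=read_camera("scene");b=read_camera("top")
for n,z in(("toggle_tip",91),("guard_lip",104),("guard_hinge",54),("unit",0)):
  for q,p in(("s",a),("t",b)):print(n,q,[(round(r["score"],2),np.array(r["location"]),at_z(p,r["location"],z)) for r in place_of(p,n)[:2]])
m=np.array([572.94,-147.99]);y=np.radians(-4.79);F=np.array([np.cos(y),np.sin(y)]);L=np.array([-F[1],F[0]])
P=lambda f,l,z:np.r_[m+F*f+L*l,z]
for n,X in(("off",P(36,0,91)),("mid",P(27,0,92)),("on",P(18,0,91))): print(n,proj(a,X))
# deck edges in first and present top pictures
f=cv2.imread("pics/s0.png",0);g=cv2.cvtColor(a["frame"],cv2.COLOR_RGB2GRAY)
for x,y0 in((175,180),(225,155),(230,175)):
  print((x,y0),cv2.phaseCorrelate(np.float32(f[y0:y0+30,x:x+30]),np.float32(g[y0:y0+30,x:x+30]),cv2.createHanningWindow((30,30),cv2.CV_32F)))
f=cv2.imread("pics/t0.png",0);g=cv2.cvtColor(b["frame"],cv2.COLOR_RGB2GRAY)
print(cv2.phaseCorrelate(np.float32(f[155:210,262:328]),np.float32(g[155:210,262:328])))
E
```

```text
toggle_tip s []
toggle_tip t []
guard_lip s [(0.38, array([393. , 325.5]), array([623.4, 449.6, 104. ]))]
guard_lip t [(0.46, array([296.8, 164.7]), array([ 628.7, -151. ,  104. ]))]
guard_hinge s []
guard_hinge t [(0.56, array([380.4, 222.1]), array([ 437. , -437.2,   54. ]))]
unit s [(0.74, array([224.1, 198. ]), array([ 570.8, -137.2,    0. ]))]
unit t [(0.84, array([294.3, 184.7]), array([ 572.9, -153.4,    0. ]))]
off [208.5 183.3]
mid [211.  181.4]
on [213.5 179.9]
(175, 180) ((0.07658323590526628, -0.16869029320319662), 0.9306857437557644)
(225, 155) ((0.005446955963357425, -0.08207965103600046), 1.111038490931193)
(230, 175) ((0.02430730165410644, 0.2453843741158508), 1.0542735613716974)
((0.4654736887428257, 0.16844410950273314), 0.2836328833191483)
```

step_arm(
  plan=[
    {"x":0,"y":0,"z":0.04,"spin":0,"grip":10},
    {"x":0,"y":0,"z":0.08,"spin":0,"grip":10},
    {"x":0,"y":0,"z":0.08,"spin":0,"grip":10},
  ],
)

```text
t: 17.1
eef_pos: [638.1, -93.2, 38.3]
orientation: [0.984, 0.176, 0.0, 0.0]
wrist_force: [-0.9, -0.3, 3.6]
width: 0.115
finger_force: 1.9
```

step_arm(
  plan=[
    {"x":0,"y":0,"z":0.04,"spin":0,"grip":10},
    {"x":0,"y":0,"z":0.06,"spin":0,"grip":10},
    {"x":0,"y":0,"z":0.06,"spin":0,"grip":10},
  ],
)

```text
t: 17.4
eef_pos: [638.2, -93.3, 38.1]
orientation: [0.984, 0.176, 0.001, 0.0]
wrist_force: [-5.5, 1.0, 17.7]
width: 0.117
finger_force: 9.3
```

The deck touch shows the fingertips actually stand 12 mm behind the TCP (contact at TCP z = 38). My earlier pushes therefore rode over the ball. I go back before the guard with TCP z at about 73, so the tips are at 85.

step_arm(
  plan=[
    {"x":0,"y":0,"z":-0.9,"spin":0,"grip":10},
    {"x":0,"y":0,"z":-1.72,"spin":0,"grip":10},
    {"x":0.025,"y":0.5,"z":-1.72,"spin":0,"grip":10},
    {"x":0.05,"y":1.07,"z":-1.72,"spin":0,"grip":10},
    {"x":0.05,"y":1.07,"z":-1.72,"spin":0,"grip":10},
    {"x":0.05,"y":1.07,"z":-1.2,"spin":0,"grip":10},
    {"x":0.05,"y":1.07,"z":-0.77,"spin":0,"grip":10},
    {"x":0.05,"y":1.07,"z":-0.77,"spin":0,"grip":10},
    {"x":0.05,"y":1.07,"z":-0.77,"spin":0,"grip":10},
  ],
)

```text
t: 18.3
eef_pos: [658.6, -142.1, 73.0]
orientation: [0.984, 0.176, -0.001, -0.0]
wrist_force: [0.6, 0.4, 0.1]
width: 0.118
finger_force: 0.0
```

step_arm(
  plan=[
    {"x":-0.15,"y":-0.07,"z":0,"spin":0,"grip":10},
    {"x":-0.27,"y":-0.126,"z":0,"spin":0,"grip":10},
    {"x":-0.36,"y":-0.168,"z":0,"spin":0,"grip":10},
    {"x":-0.45,"y":-0.21,"z":0,"spin":0,"grip":10},
    {"x":-0.54,"y":-0.252,"z":0,"spin":0,"grip":10},
    {"x":-0.62,"y":-0.289,"z":0,"spin":0,"grip":10},
    {"x":-0.62,"y":-0.289,"z":0,"spin":0,"grip":10},
  ],
)

```text
t: 19.0
eef_pos: [623.9, -139.7, 73.1]
orientation: [0.984, 0.176, -0.0, -0.0]
wrist_force: [0.8, 0.8, 0.0]
width: 0.116
finger_force: 0.2
```

step_arm(
  plan=[
    {"x":-0.05,"y":-0.023,"z":0,"spin":0,"grip":10},
    {"x":-0.1,"y":-0.047,"z":0,"spin":0,"grip":10},
    {"x":-0.14,"y":-0.065,"z":0,"spin":0,"grip":10},
  ],
)

```text
t: 19.3
eef_pos: [616.9, -139.1, 73.1]
orientation: [0.984, 0.176, -0.0, -0.0]
wrist_force: [-0.0, -0.4, -0.2]
width: 0.116
finger_force: 0.2
```

step_arm(
  plan=[
    {"x":-0.04,"y":-0.019,"z":0,"spin":0,"grip":10},
    {"x":-0.08,"y":-0.037,"z":0,"spin":0,"grip":10},
  ],
)

```text
t: 19.5
eef_pos: [612.6, -138.7, 73.3]
orientation: [0.984, 0.176, 0.0, 0.0]
wrist_force: [1.0, -0.8, 0.7]
width: 0.121
finger_force: 0.4
```

step_arm(
  plan=[
    {"x":-0.03,"y":-0.014,"z":0,"spin":0,"grip":10},
    {"x":-0.06,"y":-0.028,"z":0,"spin":0,"grip":10},
  ],
)

```text
t: 19.7
eef_pos: [609.6, -138.5, 73.5]
orientation: [0.984, 0.176, 0.0, 0.0]
wrist_force: [0.2, 0.4, 1.4]
width: 0.117
finger_force: 0.3
```

step_arm(
  plan=[
    {"x":-0.03,"y":-0.014,"z":0,"spin":0,"grip":10},
    {"x":-0.06,"y":-0.028,"z":0,"spin":0,"grip":10},
  ],
)

```text
t: 19.9
eef_pos: [606.4, -138.2, 73.7]
orientation: [0.984, 0.176, 0.001, 0.0]
wrist_force: [-0.6, 0.3, 3.4]
width: 0.114
finger_force: 0.5
```

step_arm(
  plan=[
    {"x":-0.03,"y":-0.014,"z":0,"spin":0,"grip":10},
    {"x":-0.04,"y":-0.019,"z":0,"spin":0,"grip":10},
  ],
)

```text
t: 20.1
eef_pos: [604.2, -138.1, 73.6]
orientation: [0.984, 0.176, 0.001, 0.0]
wrist_force: [1.0, -0.1, 3.4]
width: 0.12
finger_force: 0.6
```

```bash
python3 - <<'E'
from h import *
s=get_state();p=np.array(s["eef_pos"])[:2]-[572.94,-147.99];y=np.radians(-4.79);print("f,L",p@[np.cos(y),np.sin(y)],p@[-np.sin(y),np.cos(y)],s["wrist_force"],s["finger_force"])
a=read_camera("scene")
for n in("toggle_tip","guard_lip"):print(n,[(round(r["score"],2),r["location"]) for r in place_of(a,n)[:3]])
f=a["frame"][170:196,200:226].astype(int).sum(2)//3
print("\n".join(" ".join("%3d"%v for v in r) for r in f))
E
```

```text
f,L 30.312212681234968 12.415143254096646 [ 1.01405591 -0.08603325  3.41143471] 0.5511956079863012
toggle_tip []
guard_lip [(0.56, [215.0, 170.7])]
 55  48  42  42  40  37  37  43  47  42  41  35  34  38  35  43  41  42  35  64 148 165 160 111  68  58
 40  45  42  38  44  44  44  41  43  41  37  37  41  39  39  43  43  41  41  65 154 168 163 126  75  61
 47  44  46  40  50  39  38  46  40  47  44  45  32  39  40  46  42  37  37  66 153 164 162 125  78  56
 42  40  42  39  40  45  39  42  40  40  40  41  40  41  47  46  32  36  43  57 136 158 133  85  63  44
 36  35  46  37  46  39  43  41  45  39  38  45  39  38  44  39  33  45  44  44  88 102  75  46  39  39
 42  62  65  49  40  41  43  37  40  39  46  38  46  41  45  42  35  37  34  38  49  52  48  42  40  45
 87  87  88  72  45  44  39  36  36  42  40  33  42  41  40  41  35  49  45  40  43  42  41  42  45  39
 93  90  90  88  62  45  39  43  43  33  40  41  42  38  47  38  34  42  41  42  43  41  40  42  39  36
 90  92  90  92  77  49  44  44  54  39  40  36  42  42  40  46  42  45  37  41  45  36  39  43  41  52
 93  91  89  94 
[... 1051 characters left out ...]
 177 188 190 173 159 140  96  88  99 149 178 161 153 164 166 176 154 135 115
 89  91  89  91  89 120 179 194 194 191 166 156 141 107  99  94 117 146 177 171 158 162 157 132 116 112
 90  90  88  88  90 103 155 188 194 193 169 154 152 150 146 125 103 114 144 178 171 131 120 111 100  88
 87  90  89  85  86  89 109 150 184 194 176 133 119 120 110 102 102 124 123 139 135 104 100 101  96  90
 94  89  91  88  90  86  91 103 148 188 190 169 135 114 102 104 129 175 141 103  80  68  83  94 124 102
 93  91  86  90  90  90  85  90 104 146 178 190 186 182 140 130 173 178 142  99  87  65  76  90  98  92
 90  88  93  91  90  90  86  88  88 104 126 174 193 196 188 180 167 131 105  92  85  83  72  85  85  74
```

step_arm(
  plan=[
    {"x":-0.02,"y":-0.009,"z":0,"spin":0,"grip":10},
    {"x":-0.04,"y":-0.019,"z":0,"spin":0,"grip":10},
  ],
)

```text
t: 20.45
eef_pos: [603.5, -138.2, 73.7]
orientation: [0.984, 0.176, 0.002, 0.001]
wrist_force: [5.7, -1.0, 1.6]
width: 0.117
finger_force: 3.0
```

step_arm(
  plan=[
    {"x":-0.02,"y":-0.009,"z":0,"spin":0,"grip":10},
    {"x":-0.03,"y":-0.014,"z":0,"spin":0,"grip":10},
  ],
)

```text
t: 20.65
eef_pos: [603.4, -138.1, 73.9]
orientation: [0.984, 0.176, 0.004, 0.001]
wrist_force: [8.3, -0.5, 1.5]
width: 0.119
finger_force: 4.2
```

```bash
python3 - <<'E'
from h import *
s=get_state();p=np.array(s["eef_pos"])[:2]-[572.94,-147.99];y=np.radians(-4.79);print("f,L",p@[np.cos(y),np.sin(y)],p@[-np.sin(y),np.cos(y)],s["wrist_force"],s["finger_force"])
a=read_camera("scene")
f=a["frame"][178:196,204:224].astype(int).sum(2)//3
print("\n".join(" ".join("%3d"%v for v in r) for r in f))
E
```

```text
f,L 29.50964189123881 12.348664354263999 [ 8.34048735 -0.4981095   1.51624235] 4.228510808316059
 85  70  45  48  60  51  37  39  35  40  42  38  40  44  44  45  43  42  40  39
 91  77  55  80  87  53  43  38  38  41  43  38  51  41  43  47  46  38  40  42
 92  86  58  79  82  57  39  36  31  46  44  52  44  44  41  39  37  39  36  61
 87  88  57  68  86  58  38  34  38  76  79  60  42  42  32  38  48  60  85 135
 91  88  60  66  91  62  41  42  42  78  94  81  50  40  41  46 100 147 171 180
 87  91  69  61  88  68  40  39  36  65  92  86  55  41  32  48 102 172 187 182
 93  92  78  61  89  73  42  40  50  62  91  93  57  42  40  54 141 178 184 180
 94  91  92  88  93  73  42  54 104  83  91  91  59  38  42  94 169 186 181 185
 92  92  89  89  92  82  55  92 166 116  92  95  62  36  61 137 180 183 181 182
 89  89  86  87  99 136 111 146 163 109  94  93  69  61 105 154 177 183 181 182
 94  89  93 105 141 179 175 161 147  97  90  93  92 128 143 163 169 181 179 173
 92  94 142 179 187 192 173 160 140 101  86  90 115 173 159 153 164 166 179 153
 91 117 179 193 194 191 166 156 141 108  97  94 104 141 176 172 160 165 159 132
 93  98 148 188 193 191 170 155 149 148 146 126 101 118 144 179 170 131 123 112
 89  87 103 148 186 195 174 134 122 119 111 101 106 125 123 136 132 105 101 101
 93  87  90 101 148 187 191 170 146 121 105 106 130 172 139 103  84  67  82  92
 89  94  87  90 104 142 177 188 189 183 142 132 174 180 141  99  88  66  77  90
 89  90  86  86  93  97 126 173 192 194 186 181 162 133 104  97  89  87  75  82
```

The finger meets a hard stop at 29.5 mm, where the fully-on toggle should stop it. The earlier over-riding pass went beyond this point without resistance, so the guard is not the cause. I draw the finger out.

step_arm(
  plan=[
    {"x":0.08,"y":0.037,"z":0,"spin":0,"grip":10},
    {"x":0.16,"y":0.075,"z":0,"spin":0,"grip":10},
    {"x":0.28,"y":0.131,"z":0,"spin":0,"grip":10},
    {"x":0.4,"y":0.187,"z":0,"spin":0,"grip":10},
    {"x":0.52,"y":0.243,"z":0,"spin":0,"grip":10},
    {"x":0.64,"y":0.299,"z":0,"spin":0,"grip":10},
    {"x":0.8,"y":0.373,"z":0,"spin":0,"grip":10},
    {"x":1.1,"y":0.513,"z":0,"spin":0,"grip":10},
    {"x":1.4,"y":0.653,"z":0,"spin":0,"grip":10},
    {"x":1.7,"y":0.793,"z":-0.5,"spin":0,"grip":10},
    {"x":1.9,"y":0.89,"z":-1.4,"spin":0,"grip":10},
    {"x":1.9,"y":0.89,"z":-2.3,"spin":0,"grip":10},
    {"x":1.9,"y":0.89,"z":-3.2,"spin":0,"grip":10},
    {"x":1.9,"y":0.89,"z":-3.2,"spin":0,"grip":10},
    {"x":1.9,"y":0.89,"z":-3.2,"spin":0,"grip":10},
  ],
)

```text
t: 22.2
eef_pos: [705.3, -146.6, 234.7]
orientation: [0.984, 0.176, 0.001, 0.001]
wrist_force: [-0.0, -0.1, -1.1]
width: 0.115
finger_force: 0.0
```

```bash
python3 - <<'E'
from h import *
np.set_printoptions(precision=1,suppress=True)
s=get_state();print(s["t"],s["eef_pos"],s["wrist_force"])
a=read_camera("scene");b=read_camera("top")
for n,z in(("toggle_tip",91),("guard_lip",104),("guard_hinge",54),("paperweight",50)):
  for q,p in(("s",a),("t",b)):print(n,q,[(round(r["score"],2),np.array(r["location"]),at_z(p,r["location"],z)) for r in place_of(p,n)[:2]])
f0=cv2.imread("pics/s0.png").sum(2)//3;g=a["frame"].astype(int).sum(2)//3
d=np.abs(f0.astype(int)-g)[165:200,195:228]
print("old");print("\n".join(" ".join("%3d"%v for v in r) for r in f0[178:196,204:224]))
print("new");print("\n".join(" ".join("%3d"%v for v in r) for r in g[178:196,204:224]))
E
```

```text
22.2 [ 705.3 -146.6  234.7] [-0.  -0.1 -1.1]
toggle_tip s []
toggle_tip t []
guard_lip s [(0.63, array([202.6, 182.1]), array([ 623.3, -157.2,  104. ]))]
guard_lip t [(0.65, array([144. , 232.1]), array([412.7, 348.6, 104. ]))]
guard_hinge s [(0.59, array([217.2, 183.9]), array([ 574.8, -155.9,   54. ])), (0.54, array([298.9, 265.8]), array([623.5, 189.3,  54. ]))]
guard_hinge t []
paperweight s [(0.47, array([232.3, 171.9]), array([ 510.4, -158.6,   50. ]))]
paperweight t []
old
184 189 190 188 188 187 187 186 189 191 189 188 190 188 189 195 182 144  94  88
184 186 187 187 190 187 186 187 186 187 190 187 187 191 189 190 191 185 149 103
186 184 185 187 188 190 187 186 188 187 187 190 191 189 189 189 190 192 182 138
181 185 185 185 188 188 189 189 187 188 187 188 190 191 190 189 189 196 161 123
174 188 186 185 184 187 188 189 189 187 186 185 188 190 191 189 178 152 119 108
172 175 182 185 186 186 188 189 188 188 187 186 188 190 195 166 139 115 110 110
187 173 176 180 187 186 184 189 190 190 190 190 186 182 154 122 109 107 105 106
191 184 172 176 181 187 187 186 187 189 190 192 163 134
[... 1568 characters left out ...]
 174 187 196 201 172 149 175 162 151 157 136 116 114 117 113
 94 123 174 195 194 167 175 186 162 126 108 161 184 164 158 166 133 116 115 115
 88 103 154 178 171 141 136 148 137 106  89 115 173 184 161 154 114 111 113 117
 94 122 180 180 156 152 153 152 143 111  96  96 125 145 178 171 127 115 116 116
 95 100 159 187 189 187 171 157 151 153 148 109  99 118 146 182 167 135 118 109
 94  90 114 147 190 195 176 136 127 120 113  98 105 127 124 141 135 123 115 103
 92  91  94 107 152 188 190 169 140 116 107 108 126 175 142 103  85  88 100  97
 95  93  93  92 108 148 180 189 189 183 143 120 118 139 108  72  60  63  81  89
 96  92  92  88  94 103 127 178 194 196 183 141 108  93  73  62  61  61  72  84
```

The guard is shut as before, its edge pixels matching the first picture. The visible lower rod has shifted about 1.2 px towards the hinge, as expected for a full throw. The unit is unmoved and the arm is clear, so I hand the job in.

```bash
python3 -c "
from bench import *
print(close_job())"
```

```text
the job is handed in; nothing more can be done
None
```

I've handed the job in: the toggle was pushed with the guard held up until it hit a hard stop where "on" should be, and the guard has dropped shut over it. The ball is hidden under the guard, so I judged "on" from that stop and a small shift of the visible rod. The unit stayed put. Earlier passes rode over the ball, and one pressed lightly on the guard (about 10 N).

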